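# Hold a drawer front square in the corner of a fitting jig

## Task

Pick up the small drawer front that has the bar handle by its handle, lay it flat, handle up, on the bed of the plywood jig, and press it into the corner so that one long edge bears on the back fence and one short edge on the side fence at the same time, squarely and with a light steady push on both (several newtons each, no ramming). Finish while still gripping the handle and pushing: keep holding it there so that I can drive the screws. Leave the other drawer front, the spice jar and the candle where they are.

Things in the scene. Friction and masses are not known exactly. Their poses are not given: they have to be found in the camera images.
- jig: fixed jig: plywood bed 150 (x) by 160 (y) by 12 mm thick. Origin: centre of the bed's underside, on the worktop; x points toward the back fence, y toward the side fence, z up. The fences rise 20 mm above the bed (tops 32 mm above the worktop). Only two fences: the bed is open at -x and -y
- back_fence: wooden fence, 18 mm thick, 160 mm long (along the jig's y), fixed to the far edge of the bed (bare wood, friction about 0.6 at fences and bed alike: friction there can take up much of a push along them, so several newtons more may be needed to load the second fence); its inner face is the plane x = +55 mm of the jig. Origin and axes are those of the jig, not the fence's own middle
- side_fence: wooden fence, 18 mm thick, 85 mm long (along the jig's x, from -38 to +47 mm), fixed to the left edge of the bed; its inner face is the plane y = +62 mm of the jig; an 8 mm chip gap separates it from the back fence. Origin and axes are those of the jig, not the fence's own middle
- jig_corner (a point): the corner where the planes of the inner faces of the two fences meet, at the bed's top: (55, 62, 12) mm in the jig's frame; axes as the jig's
- bar_front: white framed drawer front lying on its back, 64 (x) by 110 (y) by 18 mm thick, 280 g nominal, loose, with a steel bar handle on top; it may be used either way round. Origin: centre of its underside, z up. Pressed home, its origin lies at jig (23, 7, 12) mm and its axes are along the jig's (or turned by half a turn)
- pull_grip (a point): centre of the bar handle, 44 mm above the underside of bar_front; the bar is 12 mm wide (x), 80 mm long (y) and 16 mm high, stands on two posts 32 mm either side of its middle, with 18 mm of free space under it; axes as bar_front
- knob_front: the other white drawer front, 64 by 90 by 18 mm, with a round steel knob 28 mm wide, 41 mm high overall; leave it alone. Origin: centre of its underside
- spice_jar: spice jar with a cap, 46 mm wide, 109 mm high, standing on the worktop; leave it alone. Origin: centre of its underside
- candle: tea light in a metal cup, 38 mm wide, 18 mm high; leave it alone. Origin: centre of its underside

How it is judged:
On the way:
1. the bar-handled drawer front is lifted off the worktop, in the fingers (height (world z) of bar_front above 0.02 m and contact force between the fingers and bar_front above 1 N), for 0.1 s.
At the end, for the whole second after the job is handed in: Fingers still grip the bar-handled front (over 2 N); it is at rest on the bed (within 3 mm), tilt under 0.05 rad, square to the jig within 0.04 rad, within 3 mm of its seated place, and pushes on each of the two fences with 1 to 30 N, throughout the last second (contact force between bar_front and back_fence between 1 and 30 N and contact force between bar_front and side_fence between 1 and 30 N and angle between the x axis of bar_front and the x axis of jig, either way round below 0.04 rad and angle between bar_front's own z axis and vertical below 0.05 rad and x of bar_front in the frame of jig between 0.02 and 0.026 m and y of bar_front in the frame of jig between 0.004 and 0.01 m and z of bar_front in the frame of jig between 0.009 and 0.015 m and linear speed of bar_front below 0.01 m/s and contact force between the fingers and bar_front above 2 N); the arm keeps its last pose, push and grip.
It fails at once if a fence is rammed with more than 50 N (contact force between bar_front and back_fence above 50 N or contact force between bar_front and side_fence above 50 N).
It fails at once if the knob-handled drawer front, the spice jar or the candle is moved by more than 2 cm (distance of any of knob_front, spice_jar, candle from where it was at the start of the episode above 0.02 m).
It also fails if it takes over 48 s, if anything falls off the work surface, if the arm or the gripper's body presses on something with over 40 N, if the wrist force passes 120 N, or if a joint passes its speed limit or range.

## Robot

A 6-joint arm with a two-finger parallel gripper is mounted at the origin on a cart in front of the work surface, level with it; the furniture and walls round the work are solid. World frame = base frame: x ahead of the robot, y to its left, z up, the work surface at z = 0. Lengths are in m, angles in rad, forces in N, time in s.
With the tool pointing down it reaches from about 0.275 to 0.825 m from the base axis. Payload 5.2 kg.
Tool frame: the origin (TCP) lies midway between the tips of the shut fingers; the grasp point (between the pads) lies 19 mm behind it; z points along the fingers, y is the direction in which the jaws open and shut (so a half turn about z gives the same grasp; the last joint's range is limited). The gripper opens to 93 mm and grips with 3 to 60 N. Pads are 15 mm wide; open, the fingers measure 128 mm over their backs; the gripper's body (75 mm by 188 mm) begins 65 mm behind the grasp point.
Start: joints at [-1.462, 0.259, 1.535, -0, 1.348, -0.203], TCP at [0.169, -0.523, 0.187] pointing down, gripper open.
Joint ranges: [-3.14, 3.14], [-0.91, 2.08], [0.19, 2.58], [-1.22, 4.36], [0.22, 2.71], [-3.12, 3.12]. Speed limits (rad/s): [2.57, 2.57, 3.14, 3.14, 3.14, 3.14].

## Interface

Orientations are given as a 3x3 rotation matrix whose columns are the frame's x, y, z axes.
In Python, from rig import manip gives the robot as it stands.
- The arm moves only by the tool drive_tool, never from a script. Its argument "plan" is one flat list of numbers, 7 for each row, row after row: the shift along the tool's x, y, z as a fraction of full scale, then the turn, a rotation vector about the tool's x, y, z as a fraction of full scale, then the closure, from 0 (fully open) to 1 (shut). A call has 1 to 10 rows; each row shifts and turns the commanded pose from where the row before left it, along the tool's axes as they then stand; what a row does not reach is not made up. Full scale, the value 1, is 4 cm for a shift and pi rad for a turn. A row lasts 1/12 s, in which the tool goes at most 41.7 mm and 7.16 degrees, less where a joint would pass 70% of its speed; a pose out of reach is approached as far as the arm can. A call with a number of a shift or a turn outside -1 to 1 is refused whole. A call with a gripper value outside its range is refused whole. The fingers move at their own pace and stop on an object; "grip_force" is the grip in N (left out, the last holds). Time passes only in rows, so rows that do not move let the fingers close. It gives the time, the measured TCP pose, the force and the opening at its end, in the units of the state.
- manip.observe(): the state, without advancing time (a new reading comes with each control period).
- manip.grab_frame(name): name is "scene" or "top" or "wrist"; returns the picture (420x560x3 uint8, red, green, blue); there is no depth.
- manip.camera_info(name): a dict with "K" (3x3 intrinsics, pixels), "T" (4x4, takes a point from camera to world coordinates). Camera axes: x right, y up, looking along -z (the intrinsics and any distortion apply to the point x, -y, -z); pixel columns grow to the right and rows downward; lengths in m; the calibration is good to about 2 mm. A picture is of the moment at which its call begins: read the wrist's pose just before it. camera_info takes no time and is no camera call; for the wrist camera it gives the pose at the moment of the call.
- manip.finish_job(): hands the job in, once; it reports no verdict.
The state is a dict: "time": time; "joint_positions": joint angles; "joint_velocities": joint speeds; "joint_torque": joint torques, N m; "position": TCP position; "eef_rot": TCP orientation; "force": force on the tool from outside, world axes, zero at the start; "ft_torque": the same for the moment, N m; "grip_width": finger opening in m.
Only numpy, scipy, OpenCV 4.12 (cv2) and the standard library are available. Lean on these libraries where they do the work, as an engineer would, in place of code of your own. Each camera call takes 0.05 s, during which the arm holds its last target. There are 200 camera calls.

## Working session

There is one attempt and no reset: what is moved stays moved. The work goes in short steps, Python scripts to look and compute and a tool call to move; the robot and the scene stay as the last step left them, time stands still between calls to the robot, and variables do not carry over. Pictures are saved under pics/ and viewed, about 8 in all and at most 12, crops included, and the job is handed in when it is done.

Besides the shell and the picture viewer there is one more tool, called after "Call:" as name(argument=value, ...), one argument or row to a line, values as JSON. drive_tool: Moves the arm, as the interface text tells. Its arguments: {"type":"object","properties":{"plan":{"type":"array","items":{"type":"number"}},"grip_force":{"type":"number"}},"required":["plan"]}

```bash
mkdir -p pics; ls; python3 - <<'E'
from rig import manip
import cv2, numpy as np
for n in ("top","scene"):
    im=manip.grab_frame(n); cv2.imwrite(f"pics/{n}0.png",im[:,:,::-1])
    c=manip.camera_info(n); print(n,np.round(c["K"],1).tolist(),np.round(c["T"],3).tolist(),[k for k in c])
s=manip.observe()
for k,v in s.items(): print(k,np.round(v,3).tolist())
E
```

```text
pics
top [[468.8, 0.0, 273.1], [0.0, 468.8, 206.7], [0.0, 0.0, 1.0]] [[-0.079, 0.974, -0.213, 0.352], [-0.997, -0.077, 0.015, -0.333], [-0.002, 0.213, 0.977, 0.885], [0.0, 0.0, 0.0, 1.0]] ['K', 'T']
scene [[543.2, 0.0, 281.4], [0.0, 543.2, 210.1], [0.0, 0.0, 1.0]] [[0.879, 0.198, -0.434, 0.002], [-0.477, 0.345, -0.809, -1.287], [-0.01, 0.918, 0.397, 0.53], [0.0, 0.0, 0.0, 1.0]] ['K', 'T']
time 0.1
joint_positions [-1.462, 0.259, 1.536, 0.0, 1.348, -0.203]
joint_velocities [0.001, 0.001, -0.004, 0.0, 0.001, -0.002]
joint_torque [0.003, -43.821, -28.464, 0.072, 0.036, -0.0]
position [0.169, -0.523, 0.186]
eef_rot [[0.952, 0.307, -0.0], [0.307, -0.952, 0.002], [0.0, -0.002, -1.0]]
force [-0.391, -1.234, 0.083]
ft_torque [-0.005, -0.009, 0.06]
grip_width 0.093
```

View pics/top0.png

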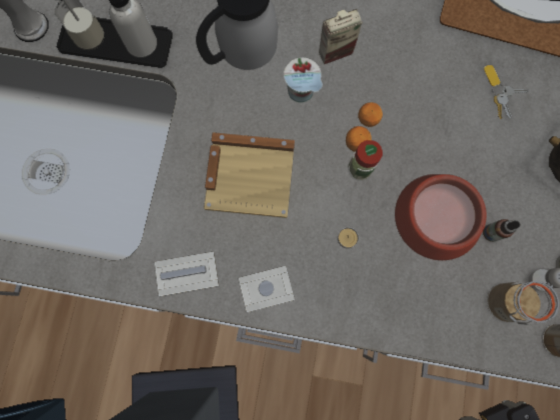

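View pics/scene0.png

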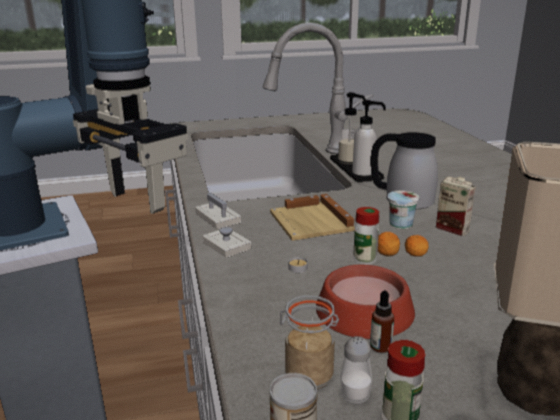

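The top view shows the bar front at (187,273), the knob front at (266,288), the jig bed at (250,182) with its back fence along row ~141 and side fence at col ~213, the jar at (366,158) and the candle at (348,238). The scene view agrees. Next I'll measure with masks.

```bash
cat > h.py <<'E'
from rig import manip
import cv2, numpy as np
def ray(uv,z,c):
    K,T=np.array(c["K"]),np.array(c["T"])
    d=np.linalg.inv(K)@np.r_[uv,1]; d=T[:3,:3]@np.array([d[0],-d[1],-d[2]])
    return T[:3,3]+d*(z-T[2,3])/d[2]
def proj(P,c):
    K,T=np.array(c["K"]),np.array(c["T"]); p=T[:3,:3].T@(np.asarray(P)-T[:3,3])
    q=K@np.array([p[0],-p[1],-p[2]]); return q[:2]/q[2]
def rect(mask,z,c,n=1):
    cs,_=cv2.findContours(mask.astype(np.uint8),cv2.RETR_EXTERNAL,cv2.CHAIN_APPROX_NONE)
    out=[]
    for k in sorted(cs,key=cv2.contourArea)[::-1][:n]:
        P=np.array([ray(p[0],z,c)[:2] for p in k])*1000
        out.append((cv2.minAreaRect(P.astype(np.float32)),cv2.boundingRect(k)))
    return out
E
python3 - <<'E'
from h import *
im=cv2.imread("pics/top0.png"); c=manip.camera_info("top")
hsv=cv2.cvtColor(im,cv2.COLOR_BGR2HSV); H,S,V=cv2.split(hsv)
def roi(m,x0,y0,x1,y1):
    r=np.zeros_like(m); r[y0:y1,x0:x1]=m[y0:y1,x0:x1]; return r
w=roi(((V>150)&(S<60)),148,245,302,315)
w=cv2.morphologyEx(w.astype(np.uint8),cv2.MORPH_CLOSE,np.ones((5,5)))
print("white",rect(w,0.018,c,3))
b=roi((V<150)&(S<80),160,262,212,284); print("bar",rect(b,.052,c,1))
f=roi((H<14)&(S>110)&(V<150),195,120,305,230); print("fence",rect(f,.032,c,3))
bed=roi((H>=14)&(H<30)&(S>70)&(V>130),195,120,305,230); print("bed",rect(bed,.012,c,1))
cv2.imwrite("pics/crop.png",cv2.resize(im[120:320,150:310],None,fx=3,fy=3,interpolation=cv2.INTER_CUBIC))
E
```

```text
white [(((428.942626953125, -177.44461059570312), (62.78044128417969, 109.40575408935547), 5.41825008392334), (155, 252, 63, 44)), (((390.186767578125, -321.9249267578125), (63.03064727783203, 89.09034729003906), 9.95274543762207), (239, 266, 55, 46)), (((369.49346923828125, -113.58157348632812), (15.063431739807129, 2.4015843868255615), 74.564453125), (148, 308, 9, 3))]
bar [(((427.9659729003906, -178.2465362548828), (15.158404350280762, 82.29063415527344), 5.479654788970947), (160, 265, 47, 15))]
fence [(((670.1513671875, -316.89178466796875), (156.86155700683594, 18.158702850341797), 79.96849822998047), (212, 133, 82, 16)), (((624.1241455078125, -237.61373901367188), (17.282241821289062, 83.98228454589844), 79.72750091552734), (206, 146, 14, 43))]
bed [(((599.85400390625, -304.39727783203125), (158.29039001464844, 129.64993286132812), 79.6545639038086), (205, 145, 88, 72))]
```

View pics/crop.png

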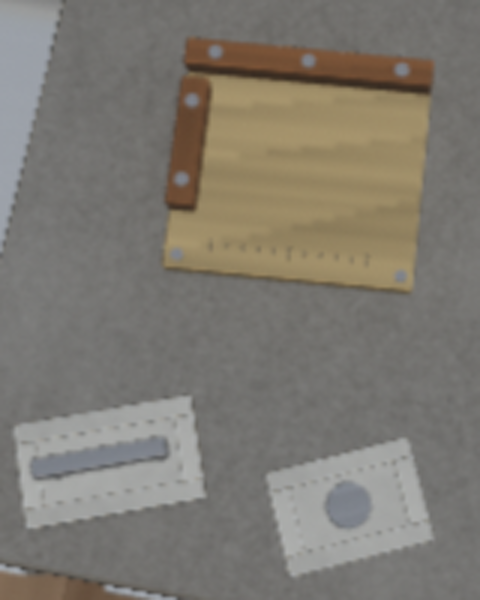

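Call:
drive_tool(
  plan=[0,0,0,0,0,-0.0391,0,0,0,0,0,0,-0.0391,0,0,0,0,0,0,-0.0391,0,0,0,0,0,0,-0.0391,0,0,0,0,0,0,-0.0391,0,0,0,0,0,0,-0.0391,0,0,0,0,0,0,-0.0391,0,0,0,0,0,0,-0.0391,0,0,0,0,0,0,-0.0391,0,0,0,0,0,0,-0.0391,0],
)

```text
time: 0.93
position: [0.1687, -0.5231, 0.1865]
eef_rot: [[0.025, 1.0, -0.0], [1.0, -0.025, 0.001], [0.001, -0.0, -1.0]]
force: [0.4, 0.1, 0.6]
grip_width: 0.0928
```

Call:
drive_tool(
  plan=[0,0,0,0,0,-0.0391,0,0,0,0,0,0,0,0,0,0,0,0,0,0,0],
)

```text
time: 1.18
position: [0.1687, -0.5232, 0.1866]
eef_rot: [[-0.088, 0.996, -0.0], [0.996, 0.088, 0.001], [0.001, -0.0, -1.0]]
force: [0.1, -0.1, -0.2]
grip_width: 0.0927
```

```bash
cat >> h.py <<'E'
def to_tool(target,zyaw=None):
    s=manip.observe(); R=np.array(s["eef_rot"]); p=np.array(s["position"])
    d=R.T@(np.array(target)-p)
    print("t",round(s["time"],2),"pos",p.round(4),"yaw of tool y",np.degrees(np.arctan2(R[1,1],R[0,1])).round(2),"tilt",R[:2,2].round(4),"F",np.round(s["force"],1),"M",np.round(s["ft_torque"],2),"w",round(s["grip_width"],4),"joints",np.round(s["joint_positions"],2))
    print("tool shift mm",(d*1000).round(1),"units",(d/.04).round(3))
E
python3 -c "
from h import *
to_tool([.4285,-.1778,.14])"
```

```text
t 1.18 pos [ 0.1687 -0.5232  0.1866] yaw of tool y 5.07 tilt [-0.0001  0.0008] F [ 0.1 -0.1 -0.2] M [-0.04 -0.14 -0.01] w 0.0927 joints [-1.46  0.26  1.54 -0.    1.35 -1.55]
tool shift mm [321.1 289.3  46.8] units [8.027 7.232 1.171]
```

Call:
drive_tool(
  plan=[0.669,0.603,0.09,0,0,0,0,0.669,0.603,0.09,0,0,0,0,0.669,0.603,0.09,0,0,0,0,0.669,0.603,0.09,0,0,0,0,0.669,0.603,0.09,0,0,0,0,0.669,0.603,0.09,0,0,0,0,0.669,0.603,0.09,0,0,0,0,0.669,0.603,0.09,0,0,0,0,0.669,0.603,0.09,0,0,0,0,0.669,0.603,0.09,0,0,0,0],
)

```text
time: 2.02
position: [0.385, -0.2332, 0.1509]
eef_rot: [[-0.088, 0.996, 0.0], [0.996, 0.088, -0.0], [-0.0, 0.0, -1.0]]
force: [-0.7, -1.2, 0.5]
grip_width: 0.0927
```

Call:
drive_tool(
  plan=[0.669,0.603,0.09,0,0,0,0,0.669,0.603,0.09,0,0,0,0,0,0,0,0,0,0,0,0,0,0,0,0,0,0],
)

```text
time: 2.35
position: [0.4279, -0.1754, 0.1435]
eef_rot: [[-0.094, 0.996, -0.001], [0.996, 0.094, 0.0], [0.0, -0.001, -1.0]]
force: [0.3, 0.7, -0.1]
grip_width: 0.0926
```

```bash
python3 -c "
from h import *
to_tool([.4285,-.1778,.10])
c=manip.camera_info('wrist'); im=manip.grab_frame('wrist'); cv2.imwrite('pics/w1.png',im[:,:,::-1])
print(proj([.428,-.178,.052],c), np.round(c['T'],3).tolist())
"
```

```text
t 2.35 pos [ 0.4279 -0.1754  0.1435] yaw of tool y 5.37 tilt [-0.0007  0.0003] F [ 0.3  0.7 -0.1] M [-0.02 -0.11 -0.03] w 0.0926 joints [-0.63  0.14  1.8  -0.    1.2  -0.72]
tool shift mm [-2.5  0.4 43.5] units [-0.062  0.011  1.087]
[281.76148984 204.27004051] [[0.996, -0.091, -0.023, 0.423], [0.094, 0.965, 0.244, -0.109], [-0.0, -0.245, 0.97, 0.34], [0.0, 0.0, 0.0, 1.0]]
```

View pics/w1.png

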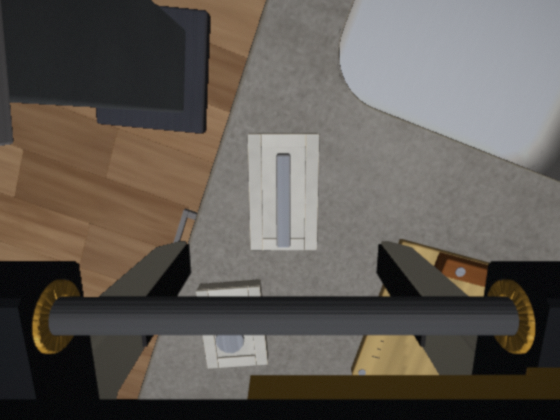

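The wrist view shows the bar vertical at col ~283, rows 153–247, centred between the fingers, parallel to the approach. I'll refine this once by mask.

```bash
python3 -c "
from h import *
c=manip.camera_info('wrist'); im=cv2.imread('pics/w1.png'); H,S,V=cv2.split(cv2.cvtColor(im,cv2.COLOR_BGR2HSV))
m=np.zeros_like(V); m[148:252,268:300]=((V<170)&(S>15))[148:252,268:300]
print(rect(m,.052,c,2))
w=np.zeros_like(V); w[125:258,240:328]=((V>150)&(S<40))[125:258,240:328]
print(rect(cv2.morphologyEx(w,cv2.MORPH_CLOSE,np.ones((25,25))),.018,c,1))
"
```

```text
[(((428.39910888671875, -177.70834350585938), (8.56290054321289, 76.7098159790039), 5.305532455444336), (278, 156, 11, 91)), (((419.82769775390625, -209.76939392089844), (0.8519460558891296, 0.0), -174.69520568847656), (269, 238, 2, 1))]
[(((428.4685363769531, -177.5541229248047), (63.41047286987305, 108.25096130371094), 5.376017093658447), (248, 134, 71, 116))]
```

Call:
drive_tool(
  plan=[-0.055,0.018,0.5,0,0,0,0,0,0,0.6,0,0,0,0,0,0,0.6,0,0,0,0,0,0,0.5,0,0,0,0,0,0,0.4,0,0,0,0,0,0,0.24,0,0,0,0,0,0,0.1,0,0,0,0,0,0,0,0,0,0,0,0,0,0,0,0,0,0],
)

```text
time: 3.15
position: [0.4285, -0.1801, 0.0268]
eef_rot: [[-0.091, 0.996, 0.001], [0.996, 0.091, -0.001], [-0.001, 0.001, -1.0]]
force: [0.9, 0.1, -0.1]
grip_width: 0.0932
```

Call:
drive_tool(
  plan=[0,0,0,0,0,0,1,0,0,0,0,0,0,1,0,0,0,0,0,0,1,0,0,0,0,0,0,1,0,0,0,0,0,0,1,0,0,0,0,0,0,1,0,0,0,0,0,0,1,0,0,0,0,0,0,1,0,0,0,0,0,0,1,0,0,0,0,0,0,1],
  grip_force=40,
)

```text
time: 3.98
position: [0.4283, -0.1792, 0.0261]
eef_rot: [[-0.092, 0.996, -0.0], [0.996, 0.092, 0.0], [0.0, -0.0, -1.0]]
force: [-0.6, -0.0, -0.3]
grip_width: 0.0311
```

```bash
python3 -c "
from h import *
to_tool([.4285,-.1778,.10])"
```

```text
t 3.98 pos [ 0.4283 -0.1792  0.0261] yaw of tool y 5.28 tilt [-0.0001  0.0001] F [-0.6 -0.  -0.3] M [-0.09 -0.11  0.01] w 0.0311 joints [-0.64  0.29  1.94  0.    0.91 -0.73]
tool shift mm [  1.3   0.3 -73.9] units [ 0.034  0.009 -1.847]
```

Still closing; I'll wait, then lift.

Call:
drive_tool(
  plan=[0,0,0,0,0,0,1,0,0,0,0,0,0,1,0,0,0,0,0,0,1,0,0,0,0,0,0,1,0,0,0,0,0,0,1,0,0,0,0,0,0,1],
)

```text
time: 4.48
position: [0.4283, -0.1792, 0.0262]
eef_rot: [[-0.092, 0.996, -0.0], [0.996, 0.092, -0.0], [0.0, -0.0, -1.0]]
force: [0.7, -0.2, 1.0]
grip_width: 0.0004
```

Call:
drive_tool(
  plan=[0,0,-0.1,0,0,0,1,0,0,-0.3,0,0,0,1,0,0,-0.5,0,0,0,1,0,0,-0.5,0,0,0,1,0,0,-0.4,0,0,0,1,0,0,-0.2,0,0,0,1,0,0,0,0,0,0,1,0,0,0,0,0,0,1],
)

```text
time: 5.15
position: [0.4283, -0.1792, 0.1061]
eef_rot: [[-0.092, 0.996, 0.0], [0.996, 0.092, -0.0], [-0.0, 0.0, -1.0]]
force: [0.1, 0.0, 0.3]
grip_width: 0.0004
```

```bash
python3 -c "
from h import *
to_tool([.4285,-.1778,.10])
im=manip.grab_frame('wrist'); cv2.imwrite('pics/w2.png',im[:,:,::-1])"
```

```text
t 5.15 pos [ 0.4283 -0.1792  0.1061] yaw of tool y 5.28 tilt [ 0.0005 -0.0004] F [0.1 0.  0.3] M [-0.01 -0.1   0.02] w 0.0004 joints [-0.64  0.18  1.85  0.    1.11 -0.73]
tool shift mm [1.4 0.3 6.1] units [0.035 0.007 0.153]
```

View pics/w2.png

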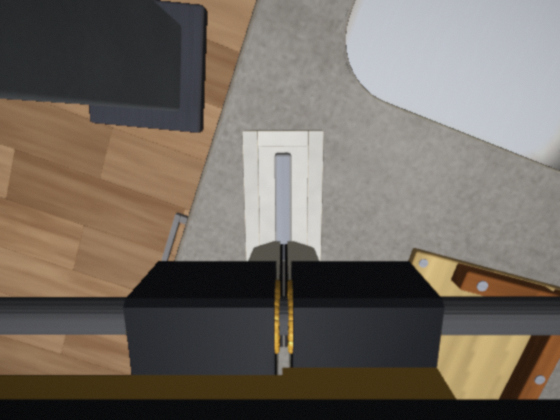

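The fingers closed fully (0.4 mm) and the front is still on the worktop: a missed grasp. I need to find out why before retrying.

```bash
python3 -c "
from h import *
c=manip.camera_info('wrist'); s=manip.observe(); p=np.array(s['position'])
print('TCP px',proj(p,c),'grasp px',proj(p+[0,0,.019],c),np.round(c['K'],1).tolist(), np.round(c['T'][:,3],3) if hasattr(c['T'],'shape') else c['T'])
for v,z in ((131,.018),(153,.052)): print(v,ray([283,v],z,c))
for u in (244,322): print(u,ray([u,200],.018,c))
im=manip.grab_frame('scene'); cs=manip.camera_info('scene'); cv2.imwrite('pics/s2.png',cv2.resize(im[90:290,80:350,::-1],None,fx=2.9,fy=2.9,interpolation=cv2.INTER_CUBIC))
print('scene: bar',proj([.4284,-.1777,.052],cs),'TCP',proj(p,cs))
"
```

```text
TCP px [281.23724849 236.672777  ] grasp px [281.01851366 248.22247345] [[356.8, 0.0, 283.3], [0.0, 356.8, 208.3], [0.0, 0.0, 1.0]] [ 0.423 -0.112  0.302  1.   ]
131 [ 0.42349977 -0.12193226  0.018     ]
153 [ 0.42481783 -0.13570687  0.052     ]
244 [ 0.39683955 -0.17978478  0.018     ]
322 [ 0.4603101 -0.173896   0.018    ]
scene: bar [217.6349535  198.14788325] TCP [216.27360848 176.81114835]
```

View pics/s2.png

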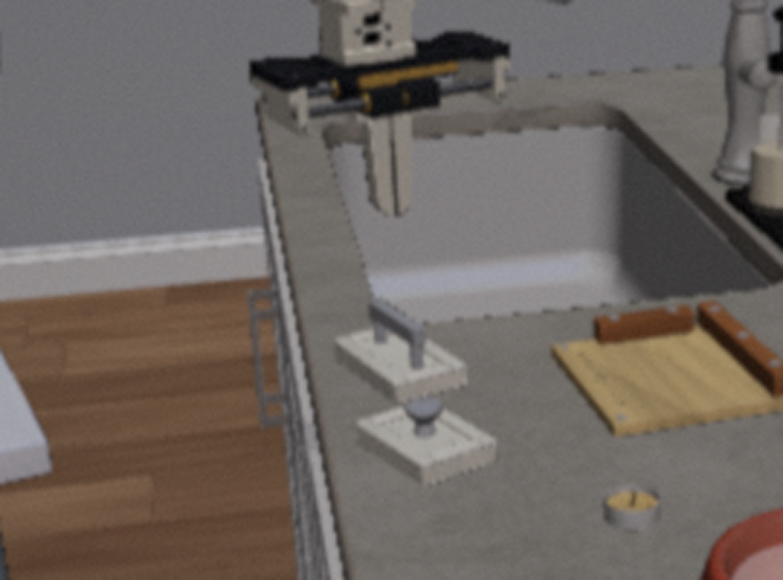

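The scene crop shows the shut fingertips at about (395,213) in the crop, i.e. full-frame (216,163). The reported TCP projects to row 177, while the bar projects where it is seen. So the real tips sit well above the reported TCP, which explains the miss. I'll quantify the offset.

```bash
python3 -c "
from h import *
s=manip.observe(); p=np.array(s['position']); cs=manip.camera_info('scene'); c=manip.camera_info('wrist')
for dz in (0,.01,.02,.03,.04):
  q=p+[0,0,dz]; print(dz,'scene near/far edge',[proj(q+[0,e,0],cs).round(1).tolist() for e in (-.0075,.0075)],'wrist near edge',proj(q+[0,.0075,0],c).round(1), 'far',proj(q-[0,.0075,0],c).round(1))
a=cv2.imread('pics/w2.png')[215:275,250:320]; a=cv2.resize(a,None,fx=6,fy=6,interpolation=cv2.INTER_CUBIC)
im=manip.grab_frame('scene')[130:200,180:250,::-1]; b=cv2.resize(im,None,fx=5.142857,fy=5.142857,interpolation=cv2.INTER_CUBIC)
b=np.ascontiguousarray(b[:360]); cv2.imwrite('pics/tips.png',np.hstack([a,b]))
"
```

```text
0 scene near/far edge [[217.4, 177.9], [214.9, 176.0]] wrist near edge [282.4 224.4] far [280.  248.8]
0.01 scene near/far edge [[217.2, 173.8], [214.7, 171.9]] wrist near edge [282.3 229.6] far [279.9 255.2]
0.02 scene near/far edge [[216.9, 169.6], [214.4, 167.8]] wrist near edge [282.3 235.4] far [279.7 262.1]
0.03 scene near/far edge [[216.6, 165.5], [214.2, 163.6]] wrist near edge [282.2 241.8] far [279.5 269.9]
0.04 scene near/far edge [[216.4, 161.2], [213.9, 159.5]] wrist near edge [282.1 249. ] far [279.2 278.5]
```

View pics/tips.png

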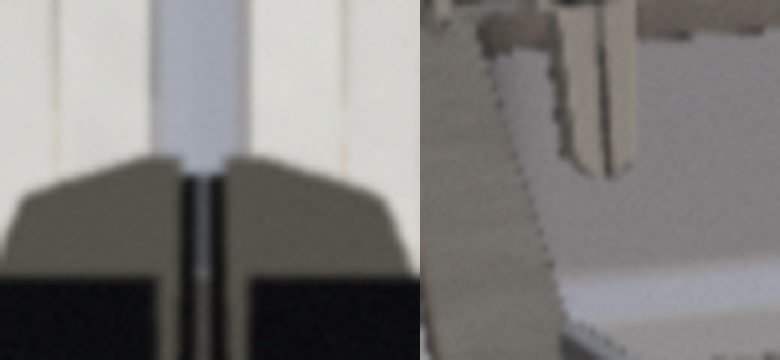

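Two views agree: the real tips are about 30 mm above the reported TCP (wrist gives 28.5 mm, scene 32 mm). So the tool is shorter than stated, and I'll work with a 30 mm offset. First I open, then descend with force checks.

Call:
drive_tool(
  plan=[0.04,0,0,0,0,0,0.2,0,0,0,0,0,0,0.2,0,0,0,0,0,0,0.2,0,0,0,0,0,0,0.2,0,0,0,0,0,0,0.2,0,0,0,0,0,0,0.2,0,0,0,0,0,0,0.2,0,0,0,0,0,0,0.2,0,0,0,0,0,0,0.2,0,0,0,0,0,0,0.2],
)

```text
time: 6.13
position: [0.4282, -0.1776, 0.1062]
eef_rot: [[-0.092, 0.996, 0.0], [0.996, 0.092, -0.0], [-0.0, 0.0, -1.0]]
force: [0.4, -0.2, -0.0]
grip_width: 0.0626
```

Call:
drive_tool(
  plan=[0,0,0.2,0,0,0,0.2,0,0,0.45,0,0,0,0.2,0,0,0.5,0,0,0,0.2,0,0,0.45,0,0,0,0.2,0,0,0.4,0,0,0,0.2,0,0,0.25,0,0,0,0.2,0,0,0.15,0,0,0,0.2,0,0,0.1,0,0,0,0.2,0,0,0,0,0,0,0.2],
)

```text
time: 6.88
position: [0.4278, -0.1774, 0.0054]
eef_rot: [[-0.092, 0.996, -0.001], [0.996, 0.092, 0.001], [0.001, -0.001, -1.0]]
force: [-0.2, -0.2, 0.1]
grip_width: 0.0742
```

Call:
drive_tool(
  plan=[0,0,0.1,0,0,0,0.2,0,0,0.1,0,0,0,0.2,0,0,0,0,0,0,0.2,0,0,0,0,0,0,0.2],
)

```text
time: 7.22
position: [0.4282, -0.1776, -0.0018]
eef_rot: [[-0.092, 0.996, 0.0], [0.996, 0.092, -0.0], [-0.0, 0.0, -1.0]]
force: [-0.7, -1.4, -0.3]
grip_width: 0.0744
```

```bash
python3 -c "
from h import *
to_tool([.4284,-.1776,-.004])
s=manip.observe(); p=np.array(s['position']); cs=manip.camera_info('scene')
b=cv2.resize(manip.grab_frame('scene')[140:230,170:270,::-1],None,fx=6,fy=6,interpolation=cv2.INTER_CUBIC); cv2.imwrite('pics/s3.png',b)
"
```

```text
t 7.22 pos [ 0.4282 -0.1776 -0.0018] yaw of tool y 5.29 tilt [ 0.0001 -0.0001] F [-0.7 -1.4 -0.3] M [-0.08 -0.12  0.02] w 0.0744 joints [-0.63  0.33  1.97  0.    0.84 -0.73]
tool shift mm [-0.   0.2  2.2] units [-0.     0.005  0.056]
```

View pics/s3.png

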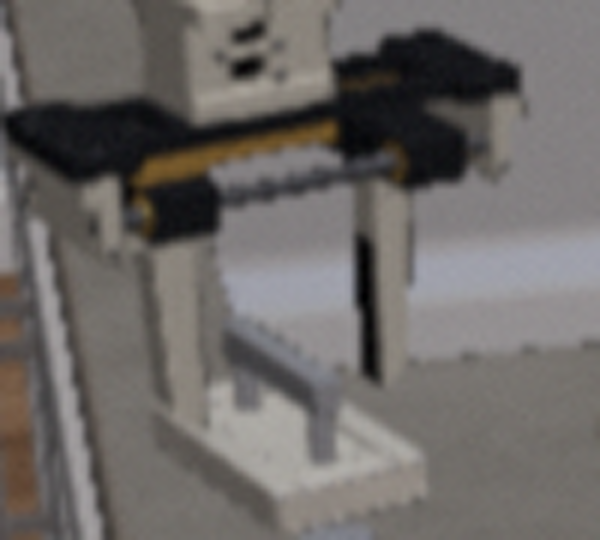

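The scene crop shows the fingers straddling the bar, their tips near the level of the panel top (crop rows ~380–425). I'll lower 2 mm and close.

Call:
drive_tool(
  plan=[0,0,0.05,0,0,0,1,0,0,0,0,0,0,1,0,0,0,0,0,0,1,0,0,0,0,0,0,1,0,0,0,0,0,0,1,0,0,0,0,0,0,1,0,0,0,0,0,0,1,0,0,0,0,0,0,1,0,0,0,0,0,0,1,0,0,0,0,0,0,1],
  grip_force=40,
)

```text
time: 8.1
position: [0.4281, -0.1776, -0.0038]
eef_rot: [[-0.092, 0.996, -0.0], [0.996, 0.092, 0.0], [0.0, -0.0, -1.0]]
force: [-5.6, -0.5, 3.9]
grip_width: 0.0122
```

Call:
drive_tool(
  plan=[0,0,0,0,0,0,1,0,0,0,0,0,0,1,0,0,0,0,0,0,1,0,0,0,0,0,0,1,0,0,0,0,0,0,1],
)

```text
time: 8.52
position: [0.428, -0.1776, -0.0039]
eef_rot: [[-0.092, 0.996, -0.0], [0.996, 0.092, 0.0], [0.0, -0.0, -1.0]]
force: [-0.5, -0.9, 0.0]
grip_width: 0.0114
```

Gripped, with an opening of 11.4 mm. Lift and turn to the jig's yaw.

Call:
drive_tool(
  plan=[0,0,-0.1,0,0,0,1,0,0,-0.3,0,0,0,1,0,0,-0.5,0,0,0,1,0,0,-0.5,0,0,0,1,0,0,-0.4,0,0,0,1,0,0,-0.2,0,0,0.02,1,0,0,0,0,0,0.03,1,0,0,0,0,0,0.025,1,0,0,0,0,0,0.01,1,0,0,0,0,0,0,1],
)

```text
time: 9.35
position: [0.4279, -0.1773, 0.0761]
eef_rot: [[0.175, 0.985, -0.0], [0.985, -0.175, 0.0], [0.0, -0.0, -1.0]]
force: [-0.6, -0.0, -3.4]
grip_width: 0.0118
```

```bash
python3 -c "
from h import *
to_tool([.6311-.015,-.3033-.012,.076])
im=manip.grab_frame('wrist'); cv2.imwrite('pics/w3.png',im[:,:,::-1])"
```

```text
t 9.35 pos [ 0.4279 -0.1773  0.0761] yaw of tool y -10.08 tilt [-0.0003  0.0005] F [-0.6 -0.  -3.4] M [-0.09 -0.1   0.02] w 0.0118 joints [-0.63  0.22  1.89  0.    1.04 -0.46]
tool shift mm [-102.9  209.4   -0. ] units [-2.574  5.236 -0.   ]
```

View pics/w3.png

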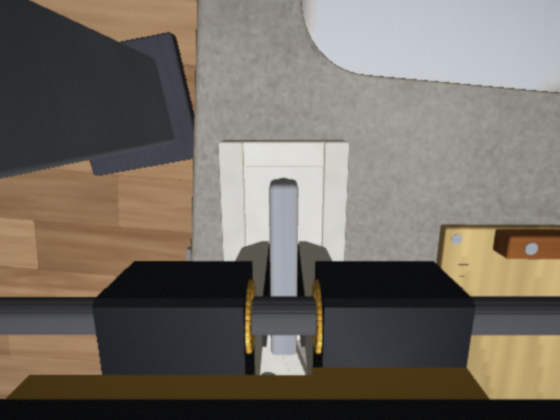

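The wrist view shows the front hanging from the bar, square to the tool: panel edges vertical at cols 221 and 348, bar at col 283. The force reads −3.4 N, its weight. Next I move to above the bed with about 13 mm of standoff to each fence.

Call:
drive_tool(
  plan=[-0.197,0.4,0,0,0,0,1,-0.295,0.6,0,0,0,0,1,-0.344,0.7,0,0,0,0,1,-0.393,0.8,0,0,0,0,1,-0.393,0.8,0,0,0,0,1,-0.393,0.8,0,0,0,0,1,-0.295,0.6,0,0,0,0,1,-0.197,0.4,0,0,0,0,1,-0.067,0.136,0,0,0,0,1,0,0,0,0,0,0,1],
)

```text
time: 10.23
position: [0.6168, -0.3159, 0.0749]
eef_rot: [[0.173, 0.985, -0.001], [0.985, -0.173, 0.001], [0.001, -0.001, -1.0]]
force: [0.4, -0.2, -3.0]
grip_width: 0.0116
```

```bash
python3 -c "
from h import *
to_tool([.6311,-.3033,.0121])
c=manip.camera_info('wrist'); im=manip.grab_frame('wrist'); cv2.imwrite('pics/w4.png',im[:,:,::-1])
ct=manip.camera_info('top'); t=manip.grab_frame('top')
J=np.array([607.2,-306.2]); a=np.radians(-10.1); R=np.array([[np.cos(a),-np.sin(a)],[np.sin(a),np.cos(a)]])
for n,q,z in (('corner',(55,62),32),('side far end',(-38,62),32),('back end',(55,-80),32)):
  P=np.r_[J+R@q,z]/1000; print(n,'wrist',proj(P,c).round(1),'top',proj(P,ct).round(1))
x=cv2.resize(t[115:225,190:310,::-1],None,fx=3.3,fy=3.3,interpolation=cv2.INTER_CUBIC); h=cv2.resize(im[:,:,::-1],(484,363)); cv2.imwrite('pics/wt.png',np.hstack([x[:363],h])[:,:800+80][:, :880])
" ; python3 -c "
import cv2; a=cv2.imread('pics/wt.png'); print(a.shape); cv2.imwrite('pics/wt.png',cv2.resize(a,(790,int(790*a.shape[0]/a.shape[1]))))"
```

```text
t 10.23 pos [ 0.6168 -0.3159  0.0749] yaw of tool y -9.98 tilt [-0.001   0.0007] F [ 0.4 -0.2 -3. ] M [-0.12 -0.07  0.04] w 0.0116 joints [-0.63  0.59  1.3   0.    1.25 -0.46]
tool shift mm [14.8 11.9 62.8] units [0.371 0.299 1.569]
corner wrist [348.9 113.9] top [220.  142.3]
side far end wrist [205.8 113.6] top [214. 189.]
back end wrist [340.  310.6] top [293.7 149.1]
(363, 880, 3)
```

View pics/wt.png

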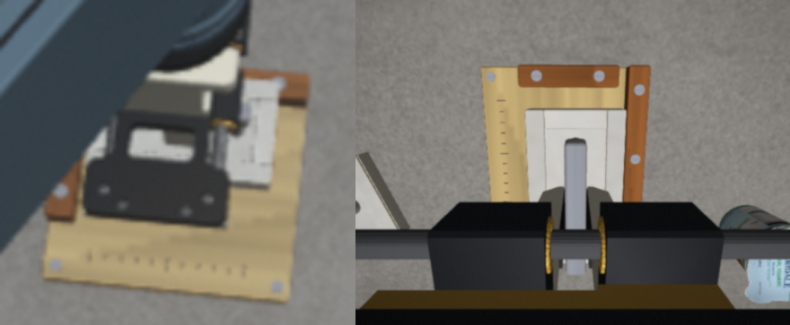

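The wrist half shows the jig square to the held panel. The back fence's inner edge is near col 349 and the side fence's near row 112, against predictions of 348.9 and 113.9. The jig pose is confirmed, so I descend to just above the bed.

Call:
drive_tool(
  plan=[0,0,0.2,0,0,0,1,0,0,0.4,0,0,0,1,0,0,0.4,0,0,0,1,0,0,0.3,0,0,0,1,0,0,0.15,0,0,0,1,0,0,0.08,0,0,0,1,0,0,0,0,0,0,1,0,0,0,0,0,0,1],
)

```text
time: 11.0
position: [0.6168, -0.3156, 0.0155]
eef_rot: [[0.174, 0.985, 0.001], [0.985, -0.174, -0.001], [-0.0, 0.001, -1.0]]
force: [0.4, 0.2, -3.2]
grip_width: 0.0117
```

```bash
python3 -c "
from h import *
to_tool([.6311,-.3033,.0081])
im=cv2.imread('pics/w4.png'); H,S,V=cv2.split(cv2.cvtColor(im,cv2.COLOR_BGR2HSV))
def edge(m,ax,rng):
  P=[]
  for k in rng:
    q=np.nonzero(m[k] if ax==0 else m[:,k])[0]
    if len(q): P.append((q.min() if ax==0 else q.max(),k))
  P=np.array(P,float); f=np.polyfit(P[:,1],P[:,0],1); return f, np.degrees(np.arctan(f[0])), np.std(P[:,0]-np.polyval(f,P[:,1]))
red=((H<14)|(H>170))&(S>110)&(V>40)&(V<190)
b=red.copy(); b[:,:335]=0; b[:,400:]=0; print('back',edge(b,0,range(120,250)))
s_=red.copy(); s_[:,:200]=0; s_[130:]=0; print('side',edge(s_,1,range(220,335)))
w=(V>150)&(S<40); w[:,:200]=0; w[:,350:]=0
print('panel left',edge(w,0,range(150,230))); w2=w[:,::-1]; e=edge(w2,0,range(150,230)); print('panel right',e)
"
```

```text
t 11.0 pos [ 0.6168 -0.3156  0.0155] yaw of tool y -10.01 tilt [ 0.0007 -0.0005] F [ 0.4  0.2 -3.2] M [-0.05 -0.03  0.  ] w 0.0117 joints [-0.63  0.65  1.36 -0.    1.14 -0.46]
tool shift mm [14.6 12.   7.4] units [0.365 0.299 0.186]
back (array([-2.98979912e-02,  3.53246949e+02]), np.float64(-1.7125185674727363), np.float64(0.7642506035990625))
side (array([2.25676635e-03, 1.10070528e+02]), np.float64(0.1293029678993505), np.float64(0.47275686286889146))
panel left (array([4.42686357e-02, 2.12373594e+02]), np.float64(2.534751062103972), np.float64(0.2933892771259521))
panel right (array([4.34364744e-02, 2.04943788e+02]), np.float64(2.4871632494666223), np.float64(0.29711556770382275))
```

Call:
drive_tool(
  plan=[0,0,0.08,0,0,0,1,0,0,0.06,0,0,0,1,0,0,0.02,0,0,0,1,0,0,0,0,0,0,1,0,0,0,0,0,0,1],
)

```text
time: 11.42
position: [0.6165, -0.3155, 0.0086]
eef_rot: [[0.174, 0.985, -0.0], [0.985, -0.174, -0.0], [-0.0, -0.0, -1.0]]
force: [0.2, 0.5, -3.5]
grip_width: 0.0116
```

Call:
drive_tool(
  plan=[0,0,0.02,0,0,0,1,0,0,0,0,0,0,1,0,0,0,0,0,0,1],
)

```text
time: 11.67
position: [0.6167, -0.3156, 0.0082]
eef_rot: [[0.174, 0.985, 0.001], [0.985, -0.174, -0.0], [-0.0, 0.001, -1.0]]
force: [-1.1, 0.9, -2.1]
grip_width: 0.0115
```

Call:
drive_tool(
  plan=[0,0,0.01,0,0,0,1,0,0,0,0,0,0,1,0,0,0,0,0,0,1],
)

```text
time: 11.92
position: [0.6167, -0.3156, 0.0082]
eef_rot: [[0.174, 0.985, 0.001], [0.985, -0.174, -0.001], [-0.0, 0.001, -1.0]]
force: [-2.8, -0.2, 4.3]
grip_width: 0.0119
```

Call:
drive_tool(
  plan=[0,0,0.01,0,0,0,1,0,0,0,0,0,0,1,0,0,0,0,0,0,1],
)

```text
time: 12.17
position: [0.6167, -0.3156, 0.0082]
eef_rot: [[0.174, 0.985, 0.001], [0.985, -0.174, -0.001], [-0.001, 0.001, -1.0]]
force: [-2.9, 2.1, 6.2]
grip_width: 0.0117
```

Bed contact came at z = 0.0082, as predicted. I'll back off slightly to unload the bed, then slide to about 3 mm from both fences.

Call:
drive_tool(
  plan=[0,0,-0.015,0,0,0,1,0.06,0.05,0,0,0,0,1,0.1,0.08,0,0,0,0,1,0.07,0.06,0,0,0,0,1,0.04,0.03,0,0,0,0,1,0,0,0,0,0,0,1,0,0,0,0,0,0,1],
)

```text
time: 12.75
position: [0.628, -0.3069, 0.0082]
eef_rot: [[0.174, 0.985, 0.001], [0.985, -0.174, -0.001], [-0.001, 0.002, -1.0]]
force: [-1.8, -2.1, 5.5]
grip_width: 0.0118
```

Call:
drive_tool(
  plan=[0,0.025,0,0,0,0,1,0,0,0,0,0,0,1,0,0,0,0,0,0,1],
)

```text
time: 13.0
position: [0.6279, -0.3068, 0.0081]
eef_rot: [[0.174, 0.985, -0.001], [0.985, -0.174, -0.001], [-0.001, -0.0, -1.0]]
force: [-4.9, -1.3, 7.7]
grip_width: 0.012
```

```bash
cat >> h.py <<'E'
def st():
    s=manip.observe(); R=np.array(s["eef_rot"]); p=np.array(s["position"])*1000
    a=np.radians(-10.1); J=np.array([[np.cos(a),-np.sin(a)],[np.sin(a),np.cos(a)]])
    print("t",round(s["time"],2),"jig xy",(J.T@(p[:2]-[607.2,-306.2])).round(2),"z",p[2].round(2),"F jig",(J.T@s["force"][:2]).round(1),np.round(s["force"][2],1),"M",np.round(s["ft_torque"],2),"yaw",np.degrees(np.arctan2(R[1,1],R[0,1])).round(2),"tilt",R[:2,2].round(4),"w",round(s["grip_width"],4))
E
python3 -c "
from h import *
st()"
```

```text
t 13.0 jig xy [20.46  3.04] z 8.14 F jig [-4.6 -2.1] 7.7 M [-0.28  0.8   0.03] yaw -10.01 tilt [-0.0005 -0.0007] w 0.012
```

Call:
drive_tool(
  plan=[0,0,-0.015,0,0,0,1,0,0,0,0,0,0,1,0,0,0,0,0,0,1],
)

```text
time: 13.25
position: [0.6282, -0.3065, 0.0082]
eef_rot: [[0.174, 0.985, 0.0], [0.985, -0.174, -0.0], [-0.0, 0.0, -1.0]]
force: [-3.0, -1.8, 3.7]
grip_width: 0.0115
```

```bash
python3 -c "
from h import *
st()"
```

```text
t 13.25 jig xy [20.74  3.34] z 8.18 F jig [-2.7 -2.3] 3.7 M [-0.26  0.39 -0.02] yaw -10.01 tilt [ 0.0001 -0.0002] w 0.0115
```

Call:
drive_tool(
  plan=[0,0,-0.015,0,0,0,1,0,0,0,0,0,0,1,0,0.025,0,0,0,0,1,0,0,0,0,0,0,1,0,0,0,0,0,0,1],
)

```text
time: 13.67
position: [0.6288, -0.306, 0.0082]
eef_rot: [[0.174, 0.985, -0.001], [0.985, -0.174, 0.001], [0.001, -0.001, -1.0]]
force: [-1.2, -0.0, -0.4]
grip_width: 0.0117
```

```bash
python3 -c "
from h import *
st()"
```

```text
t 13.67 jig xy [21.23  3.98] z 8.22 F jig [-1.2 -0.2] -0.4 M [-0.05  0.21 -0.02] yaw -10.01 tilt [-0.0008  0.001 ] w 0.0117
```

Call:
drive_tool(
  plan=[0,0.025,0,0,0,0,1,0,0,0,0,0,0,1,0,0.0125,0,0,0,0,1,0,0,0,0,0,0,1,0,0,0,0,0,0,1],
)

```text
time: 14.08
position: [0.6305, -0.3068, 0.0084]
eef_rot: [[0.174, 0.985, -0.0], [0.985, -0.174, 0.0], [0.0, -0.0, -1.0]]
force: [0.2, -0.1, -2.7]
grip_width: 0.0122
```

Call:
drive_tool(
  plan=[0,0.0125,0,0,0,0,1,0,0,0,0,0,0,1,0,0,0,0,0,0,1],
)

```text
time: 14.33
position: [0.6307, -0.3069, 0.0085]
eef_rot: [[0.174, 0.985, -0.001], [0.985, -0.174, 0.0], [0.0, -0.001, -1.0]]
force: [-0.9, 0.9, -4.6]
grip_width: 0.0113
```

```bash
python3 -c "
from h import *
st()"
```

```text
t 14.33 jig xy [23.25  3.48] z 8.51 F jig [-1.   0.7] -4.6 M [ 0.07  0.02 -0.02] yaw -10.02 tilt [-0.0006  0.0004] w 0.0113
```

Call:
drive_tool(
  plan=[0,0.0125,0,0,0,0,1,0,0,0,0,0,0,1,0,0,0,0,0,0,1],
)

```text
time: 14.58
position: [0.6309, -0.3068, 0.0085]
eef_rot: [[0.174, 0.985, -0.001], [0.985, -0.174, 0.001], [0.0, -0.001, -1.0]]
force: [-2.4, 1.7, -3.1]
grip_width: 0.0114
```

Call:
drive_tool(
  plan=[0,0.0125,0,0,0,0,1,0,0,0,0,0,0,1,0,0,0,0,0,0,1],
)

```text
time: 14.83
position: [0.6309, -0.3068, 0.0086]
eef_rot: [[0.174, 0.985, -0.002], [0.985, -0.174, 0.001], [0.001, -0.002, -1.0]]
force: [-4.7, 1.5, -1.9]
grip_width: 0.0118
```

```bash
python3 -c "
from h import *
st()"
```

```text
t 14.83 jig xy [23.44  3.58] z 8.57 F jig [-4.9  0.7] -1.9 M [ 0.21  0.83 -0.11] yaw -10.02 tilt [-0.0021  0.001 ] w 0.0118
```

Back-fence contact: 4.9 N at jig x ≈ 23.4. Now toward the side fence.

Call:
drive_tool(
  plan=[0.025,0,0,0,0,0,1,0.025,0,0,0,0,0,1,0,0,0,0,0,0,1,0,0,0,0,0,0,1],
)

```text
time: 15.17
position: [0.6311, -0.306, 0.0086]
eef_rot: [[0.174, 0.985, -0.002], [0.985, -0.174, -0.001], [-0.001, -0.002, -1.0]]
force: [-5.0, -1.2, -2.7]
grip_width: 0.0118
```

Call:
drive_tool(
  plan=[0.0125,0,0,0,0,0,1,0,0,0,0,0,0,1,0,0,0,0,0,0,1],
)

```text
time: 15.42
position: [0.6312, -0.3058, 0.0086]
eef_rot: [[0.174, 0.985, -0.002], [0.985, -0.174, -0.001], [-0.001, -0.002, -1.0]]
force: [-5.6, -2.6, -2.7]
grip_width: 0.0113
```

```bash
python3 -c "
from h import *
st()"
```

```text
t 15.42 jig xy [23.52  4.56] z 8.61 F jig [-5.1 -3.5] -2.7 M [-0.4   1.   -0.08] yaw -10.03 tilt [-0.0021 -0.0011] w 0.0113
```

Call:
drive_tool(
  plan=[0.025,0,0,0,0,0,1,0,0,0,0,0,0,1,0,0,0,0,0,0,1],
)

```text
time: 15.67
position: [0.6313, -0.3048, 0.0086]
eef_rot: [[0.174, 0.985, -0.002], [0.985, -0.174, -0.001], [-0.001, -0.002, -1.0]]
force: [-5.9, -2.0, -2.6]
grip_width: 0.0112
```

Call:
drive_tool(
  plan=[0.025,0,0,0,0,0,1,0,0,0,0,0,0,1,0,0,0,0,0,0,1],
)

```text
time: 15.92
position: [0.6315, -0.3038, 0.0086]
eef_rot: [[0.174, 0.985, -0.002], [0.985, -0.174, -0.001], [-0.001, -0.002, -1.0]]
force: [-5.6, -1.4, -3.6]
grip_width: 0.0119
```

```bash
python3 -c "
from h import *
st()"
```

```text
t 15.92 jig xy [23.53  6.61] z 8.62 F jig [-5.2 -2.4] -3.6 M [-0.42  0.99 -0.11] yaw -10.03 tilt [-0.0021 -0.0011] w 0.0119
```

Sliding steadily at a friction load of 2–3 N. Small steps from here.

Call:
drive_tool(
  plan=[0.0125,0,0,0,0,0,1,0,0,0,0,0,0,1,0,0,0,0,0,0,1],
)

```text
time: 16.17
position: [0.6315, -0.3036, 0.0086]
eef_rot: [[0.174, 0.985, -0.002], [0.985, -0.174, -0.001], [-0.002, -0.002, -1.0]]
force: [-5.4, -3.1, -2.7]
grip_width: 0.0118
```

Call:
drive_tool(
  plan=[0.0125,0,0,0,0,0,1,0,0,0,0,0,0,1,0,0,0,0,0,0,1],
)

```text
time: 16.42
position: [0.6315, -0.3036, 0.0086]
eef_rot: [[0.174, 0.985, -0.002], [0.985, -0.174, -0.002], [-0.002, -0.002, -1.0]]
force: [-6.2, -3.2, -2.6]
grip_width: 0.0113
```

```bash
python3 -c "
from h import *
st()"
```

```text
t 16.42 jig xy [23.52  6.79] z 8.61 F jig [-5.5 -4.2] -2.6 M [-0.72  1.14 -0.14] yaw -10.04 tilt [-0.0021 -0.0021] w 0.0113
```

Side fence contacted at y ≈ 6.8. Now I load both, with a slight press down onto the bed.

Call:
drive_tool(
  plan=[0,0,0.015,0,0,0,1,0.0125,0,0,0,0,0,1,0,0,0,0,0,0,1,0.0125,0,0,0,0,0,1,0,0,0,0,0,0,1,0,0,0,0,0,0,1],
)

```text
time: 16.92
position: [0.6315, -0.3036, 0.0086]
eef_rot: [[0.174, 0.985, -0.002], [0.985, -0.174, -0.004], [-0.004, -0.001, -1.0]]
force: [-7.5, -5.9, -1.0]
grip_width: 0.012
```

```bash
python3 -c "
from h import *
st()"
```

```text
t 16.92 jig xy [23.48  6.78] z 8.55 F jig [-6.4 -7.1] -1.0 M [-0.99  1.37 -0.08] yaw -10.05 tilt [-0.0021 -0.0035] w 0.012
```

Call:
drive_tool(
  plan=[0,0,0.01,0,0,0,1,0.0125,0,0,0,0,0,1,0,0,0,0,0,0,1,0,0.0125,0,0,0,0,1,0,0,0,0,0,0,1,0,0.0125,0,0,0,0,1,0,0,0,0,0,0,1,0.0125,0,0,0,0,0,1,0,0,0,0,0,0,1,0,0,0,0,0,0,1],
)

```text
time: 17.75
position: [0.6315, -0.3037, 0.0086]
eef_rot: [[0.175, 0.985, -0.004], [0.985, -0.175, -0.004], [-0.005, -0.003, -1.0]]
force: [-11.9, -7.7, 1.9]
grip_width: 0.0114
```

```bash
python3 -c "
from h import *
st()"
```

```text
t 17.75 jig xy [23.46  6.73] z 8.57 F jig [-10.4  -9.7] 1.9 M [-1.28  2.05 -0.12] yaw -10.05 tilt [-0.004  -0.0044] w 0.0114
```

Loads are 10.4 N (back) and 9.7 N (side). I'll look once from the wrist to check that it's seated, square and on the bed.

Call:
drive_tool(
  plan=[0,0,0,0,0,0,1,0,0,0,0,0,0,1,0,0,0,0,0,0,1,0,0,0,0,0,0,1,0,0,0,0,0,0,1,0,0,0,0,0,0,1],
)

```text
time: 18.25
position: [0.6315, -0.3037, 0.0086]
eef_rot: [[0.175, 0.985, -0.004], [0.985, -0.175, -0.004], [-0.005, -0.003, -1.0]]
force: [-12.2, -7.4, 2.2]
grip_width: 0.0117
```

```bash
python3 -c "
from h import *
st()
a=manip.grab_frame('wrist')[60:270,190:400,::-1]; b=manip.grab_frame('scene')[150:250,230:380,::-1]
a=cv2.resize(a,(400,400),interpolation=cv2.INTER_CUBIC); b=cv2.resize(b,(400,267),interpolation=cv2.INTER_CUBIC)
cv2.imwrite('pics/w5.png',np.hstack([a,np.vstack([b,np.zeros((133,400,3),np.uint8)])]))
st()"
```

```text
t 18.25 jig xy [23.47  6.73] z 8.58 F jig [-10.8  -9.4] 2.2 M [-1.28  2.05 -0.07] yaw -10.05 tilt [-0.0039 -0.0044] w 0.0117
t 18.35 jig xy [23.46  6.73] z 8.57 F jig [-10.9  -9.7] 2.6 M [-1.24  2.06 -0.07] yaw -10.06 tilt [-0.004  -0.0044] w 0.0117
```

View pics/w5.png

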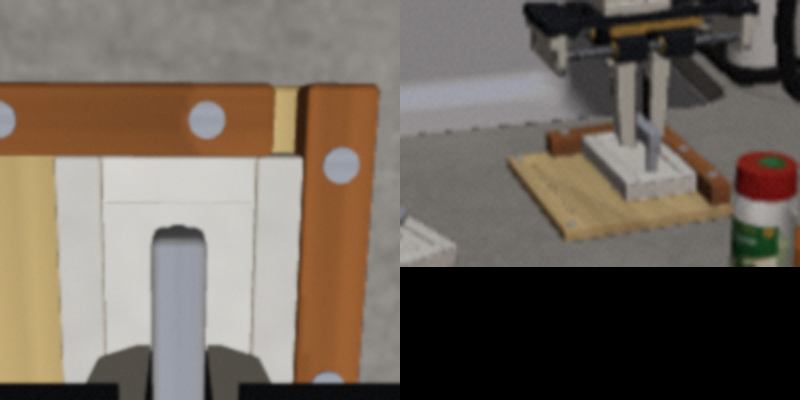

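The wrist half shows the panel's short edge flush on the side fence (crop row ~156) and its long edge flush on the back fence (col ~300), with no gap and square. The scene half shows it flat on the bed, with the other items in view undisturbed. Forces are steady, so I'm handing it in.

```bash
python3 -c "
from h import *
print(manip.finish_job()); st()"
```

```text
the job is handed in; nothing more can be done
None
the job is handed in; nothing more can be done
```

The bar-handled drawer front is seated in the jig corner, handle up. The gripper still holds the handle and pushes on both fences. I handed the job in at about 18.4 s; it gives no verdict.

**First grasp missed:** the fingers closed on nothing because the real fingertips sit about 30 mm behind the reported TCP. I measured that in two views (28.5 and 32 mm) and regripped 30 mm lower, with the opening then at 11–12 mm. I lifted the front, set it on the bed, then slid it onto the back fence and the side fence in small steps.

**Last checks:**

| Check | Reading | Target |
|---|---|---|
| Push toward back fence | about 10.8 N | 1–30 N |
| Push toward side fence | about 9.6 N | 1–30 N |
| Tool position in the jig (stands in for the front) | 23.5, 6.7 mm | 23, 7 mm |
| Tool yaw against the jig (my estimate, −10.1°) | within 0.1° | within 0.04 rad (2.3°) |
| Tool tilt | about 0.006 rad | under 0.05 rad |
| Grip opening | 11.7 mm, set to 40 N grip | over 2 N |

- **Forces:** they stayed steady over the last 0.6 s. They are totals at the wrist and include friction. I estimate at least about 6 N on each fence itself.
- **Seating:** the last pictures show no gap at either fence. The tool stands about 0.4 mm above the height where it first met the bed.
- **Other items:** the arm did not go near the knob front, jar or candle. I did not re-measure them at the end.

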